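Shut and lock the filter cover of a solder-fume extractor

TASK

The filter cover of the bench fume extractor has been left standing open. Push it down with a fingertip until it rests on its gasket, then set the fingertips in the slot of the quarter-turn fastener and turn it clockwise a quarter turn, as far as its stop, so that the cam draws the cover down flush and locks it. Nothing is picked up: do not lift the cover further open on the way, and leave the bottle, the nail cup, the hammer and the wooden fid where they are.

Things in the scene. Friction and masses are not known exactly. Their poses are not given: they have to be found in the camera images.
- extractor: Extractor's grey metal case, fixed to the bench, 260 deep (x) by 300 wide (y) by 140 mm high, behind the hinge 148 mm. Origin: centre of its underside, on the bench; x points to its rear, y to its left, z up. Its front (louvres, rocker switch) is 130 mm before the origin and faces the robot, turned up to 0.3 rad either way.
- cover (a joint): Cover's angle about its rear hinge, rad: 0 = shut flush, grows as the front edge rises; starts 0.25 to 0.5. Stiff hinge: stays where left; 180 mm from the hinge 1 to 5 N pushes it down. At 0.02 rad (front 4.5 mm proud) it meets the sprung gasket under its front edge and springs back to there if pressed further; flush by hand takes 10 to 20 N and is not needed, the cam does it.
- cover_front (a point): Middle of the cover's front edge, on its top face, 235 mm from the hinge line; moves with the cover. The cover is a flat grey plate 230 (front to rear) by 300 wide by 8 mm, 0.28 kg; shut, its top face is 150 mm above the bench and its edges are level with the case's front and sides. Clear flat areas for pushing lie to the left and right of the fastener.
- cover_hinge (a point): Middle of the cover's hinge line, which runs along the case's y, 105 mm behind the case's centre and 142 mm above the bench.
- fastener (a joint): Fastener's angle, rad: 0 = open, pi/2 = locked, hard stop at each; grows turning clockwise seen from above; starts 0 to 0.25. Turns with about 0.1 Nm, and up to 0.35 Nm beyond 1.0 rad, where the cam tongue runs under the keeper's ramp and draws the cover down the last 4.5 mm. Stays where left. With the cover up off its gasket the tongue would foul the keeper.
- slot (a point): Centre of the fastener's slot at its mouth, level with the head's top face, on the turning axis (point z); turns with it. One straight slot across the whole head, open at both ends, 32 mm wide, 20 mm deep, lies along the point's y: parallel to the cover's front edge at joint 0, square to it when locked. 175 mm above the bench with the cover flush, 179 resting on the gasket.
- fastener_base (a point): Foot of the fastener's axis on the cover's top face, midway across, 55 mm behind the front edge. The fastener is a round head, 80 mm in diameter, 25 mm high: an aluminium disc 5 mm thick (the floor of the slot) with two black crescent-shaped cheeks, up to 24 mm thick, either side of the slot.
- flux: Bystander: white plastic bottle with black cap, 52 mm in diameter, 115 mm high, standing by the right side of the case. Origin: centre of its underside.
- nailcup: Bystander: steel cup of horseshoe nails, 70 mm in diameter, 75 mm high (nails to 105 mm), standing by the left side of the case. Origin: centre of its underside.
- hammer: Bystander: small hammer lying on the bench to the left, 240 mm long along its x. Origin: under its middle.
- fid: Bystander: flat wooden fid, 155 by 22 by 14 mm, lying on the bench in front of the case. Origin: underside, near its middle.

How it is judged:
By the outcome, as a careful person would: the job done as asked, in the order asked, and still so for the second after the job is handed in, with the robot touching nothing.
It also fails if it takes over 42 s, if anything falls off the work surface, if the arm or the gripper's body presses on something with over 40 N, if the wrist force passes 120 N, or if a joint passes its speed limit or range.

ROBOT

A 7-joint arm with a two-finger parallel gripper is mounted at the origin on the work surface. World frame = base frame: x ahead of the robot, y to its left, z up, the work surface at z = 0. Lengths are in m, angles in degrees, forces in N, time in s.
With the tool pointing down it reaches from about 0.425 to 0.875 m from the base axis. Payload 4.7 kg.
Tool frame: the origin (TCP) lies at the very end of the fingers, on their centre line; the grasp point (between the pads) lies 19 mm behind it; z points along the fingers, y is the direction in which the jaws open and shut (so a half turn about z gives the same grasp; the last joint's range is limited). The gripper opens to 87 mm and grips with 3 to 60 N. Pads are 19 mm wide; open, the fingers measure 117 mm over their backs; the gripper's body (75 mm by 190 mm) begins 51 mm behind the grasp point.
Start: joints at [70.709, 18.392, -4.016, 83.108, 1.295, 78.541, -3.26], TCP at [0.223, -0.61, 0.223] pointing down, gripper open.
Joint ranges: [-163.93, 163.93], [-17.29, 119.83], [-79.2, 71.16], [3.27, 140.29], [-89.18, 269.18], [5.43, 117.66], [-154.24, 154.24]. Speed limits (degrees/s): [147.25, 147.25, 180, 180, 180, 180, 180].

INTERFACE

Orientations are given as [roll, pitch, yaw] about the fixed x, y, z axes, in that order (R = Rz(yaw) Ry(pitch) Rx(roll)).
In Python, from cell import sensors, imaging, ticket gives the robot as it stands.
- The arm moves only by the tool carry_out, never from a script. Its argument "plan" is a list of rows, each an object of numbers: "fingers": the closure, from -1 (fully open) to 1 (shut); "dx", "dy", "dz": the shift along the tool's x, y, z normalised to -1 to 1, where 1 is 0.03 m; "rx", "ry", "rz": the turn, a rotation vector about the tool's x, y, z normalised to -1 to 1, where 1 is 10 degrees. A call has 1 to 12 rows; each row shifts and turns the commanded pose from where the row before left it, along the tool's axes as they then stand; what a row does not reach is not made up. A row lasts 1/8 s, in which the tool goes at most 62.5 mm and 10.7 degrees, less where a joint would pass 70% of its speed; a pose out of reach is approached as far as the arm can. A call with a number of a shift or a turn outside -1 to 1 is refused whole. A call with a gripper value outside its range is refused whole. The fingers move at their own pace and stop on an object; "force" is the grip in N (left out, the last holds). Time passes only in rows, so rows that do not move let the fingers close. It gives the time, the measured TCP pose, the force and the opening at its end, in the units of the state.
- sensors.get_obs(): the state, without advancing time (a new reading comes with each control period).
- imaging.read_camera(name): name is "side" or "top" or "wrist"; returns a dict with "color" (420x560x3 uint8, red, green, blue), "mtx" (3x3 intrinsics, pixels), "extrinsics" (4x4, takes a point from world to camera coordinates); the wrist camera has in their place "tool_from_camera" (4x4, takes a point from camera to tool coordinates, whose origin is the TCP and whose axes are the flange's). Camera axes: x right, y down, z forward; pixel columns grow to the right and rows downward; lengths in m; the calibration is good to about 2 mm. A picture is of the moment at which its call begins: read the wrist's pose just before it. There is no depth.
- ticket.sign_off(): hands the job in, once; it reports no verdict.
The state is a dict: "time_s": time; "qpos": joint angles; "joint_velocities": joint speeds; "effort": joint torques, N m; "tool_pos": TCP position; "tool_rot": TCP orientation; "force": force on the tool from outside, world axes, zero at the start; "wrist_torque": the same for the moment, N m; "grip_width": finger opening in m.
Only numpy, scipy, OpenCV 4.12 (cv2) and the standard library are available. Lean on these libraries where they do the work, as an engineer would, in place of code of your own. Each camera call takes 0.05 s, during which the arm holds its last target.

## Working session

There is one attempt and no reset: what is moved stays moved. The work goes in short steps, Python scripts to look and compute and a tool call to move; the robot and the scene stay as the last step left them, time stands still between calls to the robot, and variables do not carry over. Pictures are saved under pics/ and viewed, and the job is handed in when it is done.

Besides the shell and the picture viewer there is one more tool, called after ">>>" as name(argument=value, ...), one argument or row to a line, values as JSON. carry_out: Moves the arm, as the interface text tells. Scaled input: -1 to 1 covers 0.03 m each way for a shift and 10 degrees each way for a turn. Its arguments: {"type":"object","properties":{"plan":{"type":"array"},"force":{"type":"number"}},"required":["plan"]}

```bash
mkdir -p pics; ls
python3 - <<'E'
from cell import sensors, imaging
import cv2,numpy as np
o=sensors.get_obs();print({k:np.round(v,3).tolist() for k,v in o.items()})
for n in("side","top"):
    c=imaging.read_camera(n);cv2.imwrite(f"pics/{n}0.png",c["color"][:,:,::-1])
    print(n,c["mtx"].round(1).tolist(),c["extrinsics"].round(4).tolist())
    np.savez(f"{n}.npz",K=c["mtx"],E=c["extrinsics"])
print(sensors.get_obs()["time_s"])
E
```

```text
pics
{'time_s': 0.0, 'qpos': [70.708, 18.44, -4.016, 83.176, 1.297, 78.539, -3.259], 'joint_velocities': [0.083, -0.14, -0.034, 0.043, -0.122, -0.001, -0.026], 'effort': [0.001, -49.129, -0.404, -31.252, -0.064, 0.044, 0.0], 'tool_pos': [0.223, -0.61, 0.221], 'tool_rot': [-179.889, 0.008, 20.104], 'force': [0.123, -1.427, -0.587], 'wrist_torque': [0.005, -0.007, 0.016], 'grip_width': 0.087}
side [[476.0, 0.0, 275.8], [0.0, 476.0, 202.6], [0.0, 0.0, 1.0]] [[-0.828, -0.5606, 0.0099, 0.5509], [-0.3252, 0.4659, -0.8229, 0.22], [0.4567, -0.6846, -0.5681, 1.1709], [0.0, 0.0, 0.0, 1.0]]
top [[468.5, 0.0, 281.9], [0.0, 468.5, 208.2], [0.0, 0.0, 1.0]] [[0.0182, -0.9996, 0.0229, 0.0855], [-0.9839, -0.022, -0.1776, 0.585], [0.178, -0.0193, -0.9838, 1.1826], [0.0, 0.0, 0.0, 1.0]]
0.1
```

View pics/side0.png

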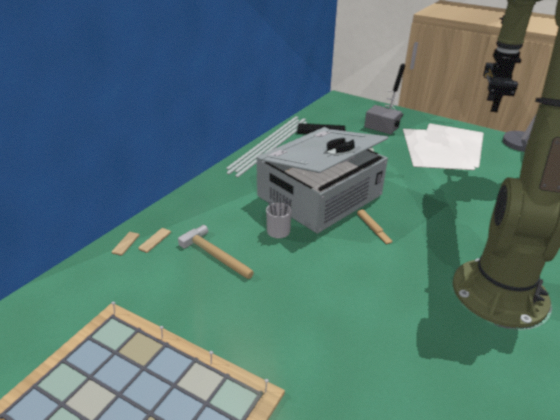

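View pics/top0.png

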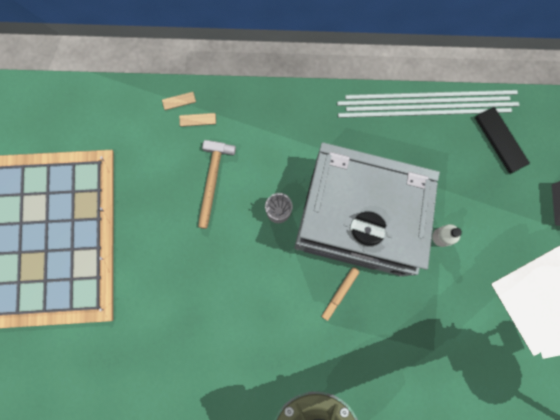

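Run:
```python
import cv2
a=cv2.imread("pics/top0.png")[130:290,280:480];cv2.imwrite("pics/top0z.png",cv2.resize(a,None,fx=3.75,fy=3.75,interpolation=cv2.INTER_CUBIC))
a=cv2.imread("pics/side0.png")[115:235,240:400];cv2.imwrite("pics/side0z.png",cv2.resize(a,None,fx=5,fy=5,interpolation=cv2.INTER_CUBIC))
```

```text
(no output)
```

View pics/top0z.png

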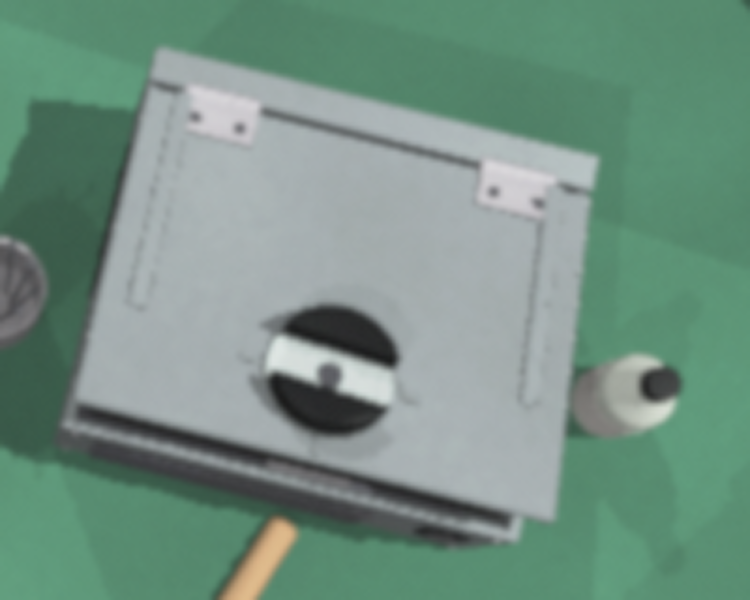

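View pics/side0z.png

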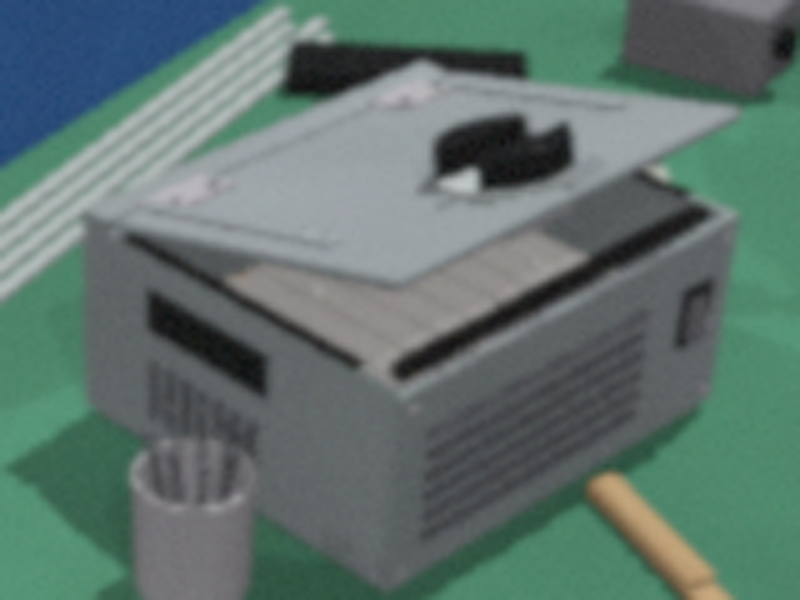

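```bash
cat > h.py <<'E'
import numpy as np,cv2
from scipy.optimize import least_squares
C={n:(lambda d:(d['K'],d['E']))(np.load(f'{n}.npz')) for n in('side','top')}
def proj(n,p):
    K,E=C[n];q=E[:3,:3]@np.asarray(p)+E[:3,3];q=K@q;return q[:2]/q[2]
def ray(n,uv,z):
    K,E=C[n];d=E[:3,:3].T@np.linalg.inv(K)@np.array([*uv,1.]);o=-E[:3,:3].T@E[:3,3]
    return o+d*(z-o[2])/d[2]
def case(x,y,yaw,p):
    c,s=np.cos(yaw),np.sin(yaw);return np.array([x+c*p[0]-s*p[1],y+s*p[0]+c*p[1],p[2]])
def cov(a,r,y,h=0.008): # r ahead of hinge, h above underside plane(z=.142)
    c,s=np.cos(a),np.sin(a);return (0.105-(r*c-h*s)+0 if False else 0.105-r*c+h*s, y, 0.142+r*s+h*c)
E
python3 - <<'E'
from h import *
t=lambda u,v:((u+.5)/3.75-.5+280,(v+.5)/3.75-.5+130)
s=lambda u,v:((u+.5)/5-.5+240,(v+.5)/5-.5+115)
obs=[('top',t(157,48),'c',(.13,.15,.148)),('top',t(598,155),'c',(.13,-.15,.148)),
('top',t(517,537),'c',(-.13,-.15,.14)),('top',t(62,432),'c',(-.13,.15,.14)),
('side',s(405,400),'c',(-.13,.15,.14)),('side',s(738,215),'c',(-.13,-.15,.14)),('side',s(88,212),'c',(.13,.15,.148)),('side',s(388,588),'c',(-.13,.15,0)),
('top',t(553,520),'v',(.235,-.15)),('top',t(78,405),'v',(.235,.15)),('side',s(390,283),'v',(.235,.15)),('side',s(740,110),'v',(.235,-.15))]
def f(p):
    r=[]
    for n,uv,k,q in obs:
        P=q if k=='c' else cov(p[3],*q)
        r+=list(proj(n,case(*p[:3],P))-uv)
    return r
R=least_squares(f,[.6,-.15,-.2,.3],loss='soft_l1');print(R.x,np.degrees(R.x[2:]));print(np.array(f(R.x)).reshape(-1,2).round(1))
x=R.x;np.save('case.npy',x)
print('slot now',case(*x[:3],cov(x[3],.18,0,.033)),'slot gasket',case(*x[:3],cov(.02,.18,0,.033)))
for y in(.1,-.1): print('push',y,case(*x[:3],cov(x[3],.18,y)),case(*x[:3],cov(.02,.18,y)))
print(proj('top',case(*x[:3],cov(x[3],.18,0,.033))),proj('side',case(*x[:3],cov(x[3],.18,0,.033))), 'obs top centre floor',t(330,376))
E
```

```text
[ 0.57494199 -0.1127547  -0.22251688  0.24198357] [-12.74927824  13.86463732]
[[-0.6 -0.2]
 [-0.5 -0.2]
 [ 0.6  0.8]
 [ 0.3 -1.3]
 [-0.2 -0.5]
 [ 0.4 -0.5]
 [-1.1 -0.9]
 [ 0.1  3.1]
 [ 0.7  0.3]
 [-1.5 -0.8]
 [ 1.9  0.3]
 [ 0.7 -0.2]]
slot now [ 0.51461898 -0.0991058   0.21717173] slot gasket [ 0.50246991 -0.0963569   0.17859316]
push 0.1 [ 5.30844473e-01 -2.49224107e-04  1.92900114e-01] [0.52405078 0.00128794 0.15359816]
push -0.1 [ 0.48670744 -0.19531824  0.19290011] [ 0.47991375 -0.19378108  0.15359816]
[369.56632288 226.83796676] [340.12673108 141.8897341 ] obs top centre floor (367.6333333333333, 229.9)
```

>>> carry_out(
  plan=[
    {"fingers":1,"dz":-1},
    {"fingers":1,"dz":-1,"dx":0.7,"dy":-0.65},
    {"fingers":1,"dx":0.7,"dy":-0.65},
    {"fingers":1,"dx":0.7,"dy":-0.65},
    {"fingers":1,"dx":0.7,"dy":-0.65},
    {"fingers":1,"dx":0.7,"dy":-0.65},
    {"fingers":1,"dx":0.7,"dy":-0.65},
    {"fingers":1,"dx":0.7,"dy":-0.65},
    {"fingers":1,"dx":0.7,"dy":-0.65},
    {"fingers":1,"dx":0.7,"dy":-0.65},
    {"fingers":1,"dx":0.7,"dy":-0.65},
    {"fingers":1,"dx":0.7,"dy":-0.65},
  ],
  force=20,
)

```text
validation failed for argument at $.pl...
```

>>> carry_out(
  plan=[
    {"fingers":1,"dx":0.7,"dy":-0.65},
    {"fingers":1,"dx":0.7,"dy":-0.65},
    {"fingers":1,"dx":0.7,"dy":-0.65},
    {"fingers":1,"dx":0.7,"dy":-0.65},
    {"fingers":1,"dx":0.7,"dy":-0.65},
    {"fingers":1,"dx":0.7,"dy":-0.65},
    {"fingers":1,"dx":0.7,"dy":-0.65},
    {"fingers":1,"dx":0.7,"dy":-0.65},
    {"fingers":1,"dx":0.7,"dy":-0.65},
    {"fingers":1,"dx":0.7,"dy":-0.65},
    {"fingers":1,"dx":0.7,"dy":-0.65},
    {"fingers":1},
  ],
)

```text
validation failed for argument at $.pl...
```

>>> carry_out(
  plan=[
    {"fingers":1,"dx":0,"dy":0,"dz":-1,"rx":0,"ry":0,"rz":0},
  ],
  force=20,
)

```text
time_s: 0.22
tool_pos: [0.2226, -0.6086, 0.2493]
tool_rot: [-179.6, 0.0, 20.1]
force: [0.3, -0.1, 0.2]
grip_width: 0.0826
```

>>> carry_out(
  plan=[
    {"fingers":1,"dx":0.4,"dy":-0.4,"dz":-1,"rx":0,"ry":0,"rz":0},
    {"fingers":1,"dx":0.7,"dy":-0.65,"dz":0,"rx":0,"ry":0,"rz":0},
    {"fingers":1,"dx":0.7,"dy":-0.65,"dz":0,"rx":0,"ry":0,"rz":0},
    {"fingers":1,"dx":0.7,"dy":-0.65,"dz":0,"rx":0,"ry":0,"rz":0},
    {"fingers":1,"dx":0.7,"dy":-0.65,"dz":0,"rx":0,"ry":0,"rz":0},
    {"fingers":1,"dx":0.7,"dy":-0.65,"dz":0,"rx":0,"ry":0,"rz":0},
    {"fingers":1,"dx":0.7,"dy":-0.65,"dz":0,"rx":0,"ry":0,"rz":0},
    {"fingers":1,"dx":0.7,"dy":-0.65,"dz":0,"rx":0,"ry":0,"rz":0},
    {"fingers":1,"dx":0.7,"dy":-0.65,"dz":0,"rx":0,"ry":0,"rz":0},
    {"fingers":1,"dx":0.7,"dy":-0.65,"dz":0,"rx":0,"ry":0,"rz":0},
    {"fingers":1,"dx":0.7,"dy":-0.65,"dz":0,"rx":0,"ry":0,"rz":0},
    {"fingers":1,"dx":0.7,"dy":-0.65,"dz":0,"rx":0,"ry":0,"rz":0},
  ],
)

```text
time_s: 1.72
tool_pos: [0.3738, -0.3132, 0.2822]
tool_rot: [-180.0, 0.0, 20.1]
force: [-0.1, 0.1, 0.4]
grip_width: 0.0003
```

>>> carry_out(
  plan=[
    {"fingers":1,"dx":0.7,"dy":-0.65,"dz":0,"rx":0,"ry":0,"rz":0},
    {"fingers":1,"dx":0.7,"dy":-0.65,"dz":0,"rx":0,"ry":0,"rz":0},
    {"fingers":1,"dx":0.7,"dy":-0.65,"dz":0,"rx":0,"ry":0,"rz":0},
    {"fingers":1,"dx":0.7,"dy":-0.65,"dz":0,"rx":0,"ry":0,"rz":0},
    {"fingers":1,"dx":0.7,"dy":-0.65,"dz":0,"rx":0,"ry":0,"rz":0},
    {"fingers":1,"dx":0.7,"dy":-0.65,"dz":0,"rx":0,"ry":0,"rz":0},
    {"fingers":1,"dx":0.7,"dy":-0.65,"dz":0,"rx":0,"ry":0,"rz":0},
    {"fingers":1,"dx":0.7,"dy":-0.65,"dz":0,"rx":0,"ry":0,"rz":0},
    {"fingers":1,"dx":0.7,"dy":-0.65,"dz":0,"rx":0,"ry":0,"rz":0},
    {"fingers":1,"dx":0.7,"dy":-0.65,"dz":0,"rx":0,"ry":0,"rz":0},
    {"fingers":1,"dx":0.7,"dy":-0.65,"dz":0,"rx":0,"ry":0,"rz":0},
    {"fingers":1,"dx":0,"dy":0,"dz":0,"rx":0,"ry":0,"rz":0},
  ],
)

```text
time_s: 3.22
tool_pos: [0.5171, -0.0307, 0.2822]
tool_rot: [-179.9, 0.0, 20.4]
force: [0.1, -0.7, 0.8]
grip_width: 0.0002
```

>>> carry_out(
  plan=[
    {"fingers":1,"dx":0.8,"dy":-0.8,"dz":0,"rx":0,"ry":0,"rz":0},
    {"fingers":1,"dx":0,"dy":0,"dz":1,"rx":0,"ry":0,"rz":0},
    {"fingers":1,"dx":0,"dy":0,"dz":1,"rx":0,"ry":0,"rz":0},
    {"fingers":1,"dx":0,"dy":0,"dz":0.3,"rx":0,"ry":0,"rz":0},
    {"fingers":1,"dx":0,"dy":0,"dz":0.2,"rx":0,"ry":0,"rz":0},
    {"fingers":1,"dx":0,"dy":0,"dz":0.2,"rx":0,"ry":0,"rz":0},
    {"fingers":1,"dx":0,"dy":0,"dz":0.2,"rx":0,"ry":0,"rz":0},
    {"fingers":1,"dx":0,"dy":0,"dz":0.2,"rx":0,"ry":0,"rz":0},
  ],
)

```text
time_s: 4.22
tool_pos: [0.5315, -0.0026, 0.1898]
tool_rot: [180.0, -0.0, 20.1]
force: [-1.5, 0.3, 1.2]
grip_width: 0.0007
```

>>> carry_out(
  plan=[
    {"fingers":1,"dx":0,"dy":0,"dz":0.2,"rx":0,"ry":0,"rz":0},
    {"fingers":1,"dx":0,"dy":0,"dz":0.2,"rx":0,"ry":0,"rz":0},
    {"fingers":1,"dx":0,"dy":0,"dz":0.2,"rx":0,"ry":0,"rz":0},
    {"fingers":1,"dx":0,"dy":0,"dz":0.2,"rx":0,"ry":0,"rz":0},
  ],
)

```text
time_s: 4.72
tool_pos: [0.5311, -0.0026, 0.1651]
tool_rot: [180.0, 0.0, 20.1]
force: [-0.4, -0.2, 1.6]
grip_width: 0.0009
```

>>> carry_out(
  plan=[
    {"fingers":1,"dx":0,"dy":0,"dz":0.2,"rx":0,"ry":0,"rz":0},
    {"fingers":1,"dx":0,"dy":0,"dz":0.15,"rx":0,"ry":0,"rz":0},
    {"fingers":1,"dx":0,"dy":0,"dz":0,"rx":0,"ry":0,"rz":0},
  ],
)

```text
time_s: 5.1
tool_pos: [0.5312, -0.0027, 0.1547]
tool_rot: [-180.0, 0.0, 20.1]
force: [-0.8, -0.0, -0.1]
grip_width: 0.001
```

>>> carry_out(
  plan=[
    {"fingers":1,"dx":0,"dy":0,"dz":0.05,"rx":0,"ry":0,"rz":0},
    {"fingers":1,"dx":0,"dy":0,"dz":0.05,"rx":0,"ry":0,"rz":0},
  ],
)

```text
time_s: 5.35
tool_pos: [0.5315, -0.0027, 0.1534]
tool_rot: [179.9, -0.0, 20.1]
force: [-4.3, -0.0, 9.3]
grip_width: 0.0004
```

>>> carry_out(
  plan=[
    {"fingers":1,"dx":0,"dy":0,"dz":-0.5,"rx":0,"ry":0,"rz":0},
    {"fingers":1,"dx":0,"dy":0,"dz":-1,"rx":0,"ry":0,"rz":0},
    {"fingers":0,"dx":0,"dy":0,"dz":-1,"rx":0,"ry":0,"rz":-1},
    {"fingers":0,"dx":0,"dy":0,"dz":-1,"rx":0,"ry":0,"rz":-1},
    {"fingers":0,"dx":0,"dy":0,"dz":0,"rx":0,"ry":0,"rz":-1},
    {"fingers":0,"dx":0,"dy":0,"dz":0,"rx":0,"ry":0,"rz":-1},
    {"fingers":0,"dx":0,"dy":0,"dz":0,"rx":0,"ry":0,"rz":-1},
    {"fingers":0,"dx":0,"dy":0,"dz":0,"rx":0,"ry":0,"rz":-1},
    {"fingers":0,"dx":0,"dy":0,"dz":0,"rx":0,"ry":0,"rz":-1},
    {"fingers":0,"dx":0,"dy":0,"dz":0,"rx":0,"ry":0,"rz":-1},
  ],
)

```text
time_s: 6.6
tool_pos: [0.5315, -0.0026, 0.2578]
tool_rot: [179.9, 0.0, 100.4]
force: [-0.1, -0.2, 0.9]
grip_width: 0.0437
```

Run:
```python
from cell import sensors, imaging
import cv2,numpy as np
o=sensors.get_obs();print({k:np.round(o[k],3).tolist() for k in("time_s","qpos","tool_pos","tool_rot","force","grip_width")})
for n in("side","top","wrist"):
    o=sensors.get_obs()
    c=imaging.read_camera(n);cv2.imwrite(f"pics/{n}1.png",c["color"][:,:,::-1])
    if n=="wrist":
        print(c["mtx"].tolist(),c["tool_from_camera"].round(4).tolist(),o["tool_pos"],o["tool_rot"])
a=cv2.imread("pics/top1.png")[130:290,280:480];b=cv2.resize(a,None,fx=3,fy=3,interpolation=cv2.INTER_CUBIC)
cv2.imwrite("pics/top1z.png",b)
a=cv2.imread("pics/side1.png")[115:235,240:400];cv2.imwrite("pics/side1z.png",cv2.resize(a,None,fx=5,fy=5,interpolation=cv2.INTER_CUBIC))
```

```text
{'time_s': 6.6, 'qpos': [38.907, 5.812, -44.061, 95.674, 4.119, 80.102, 4.721], 'tool_pos': [0.532, -0.003, 0.258], 'tool_rot': [179.937, 0.026, 100.432], 'force': [-0.06, -0.217, 0.885], 'grip_width': 0.044}
[[295.01629640850905, 0.0, 282.83436818004685], [0.0, 295.01629640850905, 210.71114678750408], [0.0, 0.0, 1.0]] [[-0.0004, -0.9524, -0.3049, 0.0846], [1.0, -0.0004, -0.0001, 0.0001], [-0.0, -0.3049, 0.9524, -0.1625], [0.0, 0.0, 0.0, 1.0]] [ 0.53144156 -0.00261289  0.2577093 ] [1.79949092e+02 2.15872018e-02 1.00119682e+02]
```

View pics/top1z.png

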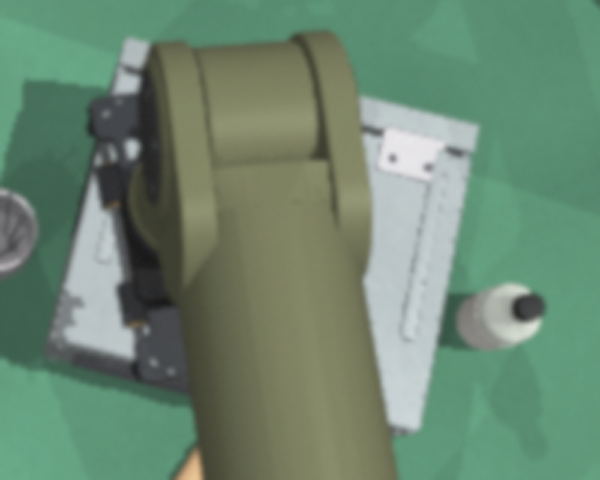

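View pics/side1z.png

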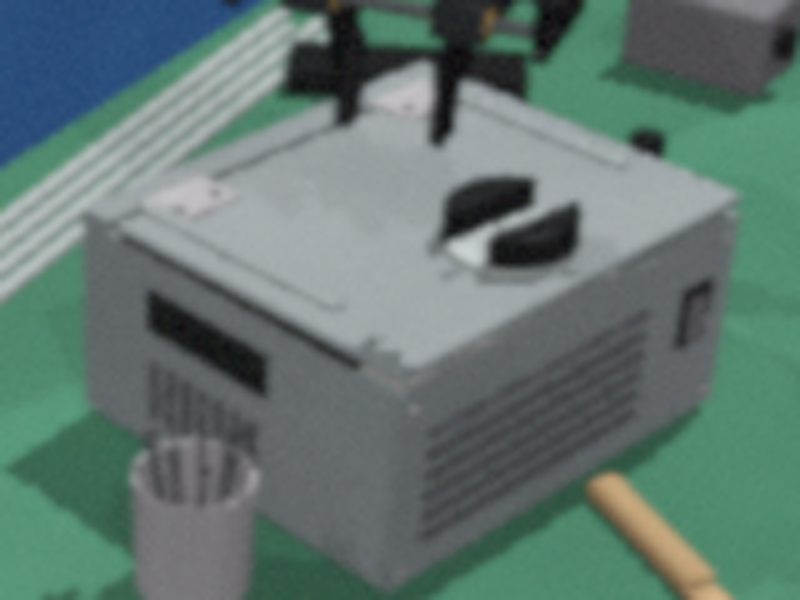

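View pics/wrist1.png

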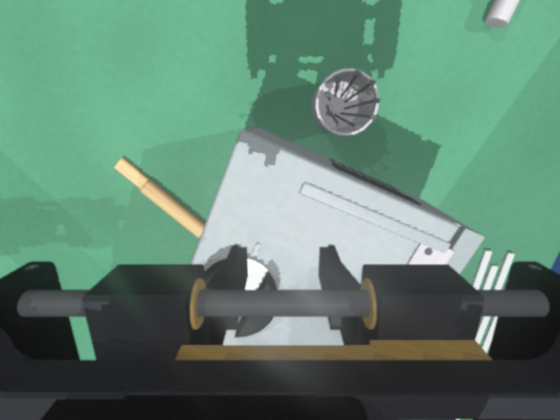

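Run:
```python
from h import *
x=np.load('case.npy');a=x[3]
im=cv2.imread('pics/top0.png');g=im.min(axis=2)
m=np.zeros_like(g);m[205:250,345:392]=(g[205:250,345:392]>195)*255
n,l,s,c=cv2.connectedComponentsWithStats(m);k=1+np.argmax(s[1:,4]);print(s[k],c[k])
dark=((g<60)*255).astype(np.uint8);dm=np.zeros_like(g);dm[205:250,345:392]=dark[205:250,345:392]
def onplane(uv,h): # ray to plane of cover at height h -> cover coords (r,y)
    K,E=C['top'];d=E[:3,:3].T@np.linalg.inv(K)@np.array([*uv,1.]);o=-E[:3,:3].T@E[:3,3]
    P0=case(*x[:3],cov(a,0,0,h));ex=case(*x[:3],cov(a,1,0,h))-P0;ey=case(*x[:3],cov(a,0,1,h))-P0
    t=np.linalg.solve(np.c_[ex,ey,-d],o-P0);return t[:2]
ys,xs=np.where(l==k);P=np.array([onplane((u,v),.013) for u,v in zip(xs,ys)])
r=cv2.minAreaRect((P*1000).astype(np.float32));print('bright rect mm (r,y)',r)
w,V=np.linalg.eigh(np.cov(P.T));v=V[:,1];print('mean',P.mean(0),'dir',v,np.degrees(np.arctan2(v[0],v[1])))
ys,xs=np.where(dm>0);n,l,s,c=cv2.connectedComponentsWithStats(dm)
for i in range(1,n):
    if s[i,4]>80:
        ys,xs=np.where(l==i);P=np.array([onplane((u,v),.033) for u,v in zip(xs,ys)]);w,V=np.linalg.eigh(np.cov(P.T));v=V[:,1]
        print(s[i],P.mean(0),np.degrees(np.arctan(v[0]/v[1])))
# side1: predicted slot centre etc
for r_,y in((.18,.0),(.18,.04),(.18,-.04)):
    for h in(.013,.033):
        u=proj('side',case(*x[:3],cov(.02,r_,y,h)));print(r_,y,h,'zoom',((u+.5-[240,115])*5-.5).round(0))
```

```text
[352 220  15  10  90] [358.06666667 224.88888889]
bright rect mm (r,y) ((173.85484313964844, 21.88568687438965), (19.43064308166504, 32.0435791015625), 6.884666919708252)
mean [0.1730537 0.0232307] dir [0.0272775 0.9996279] 1.563079245672281
[356 212  29  15 238] [ 0.15824646 -0.00054194] -4.017122503783406
[352 230  29  16 254] [0.20967269 0.00554659] -3.81773422614537
0.18 0.0 0.013 zoom [511. 235.]
0.18 0.0 0.033 zoom [513. 204.]
0.18 0.04 0.013 zoom [465. 258.]
0.18 0.04 0.033 zoom [467. 227.]
0.18 -0.04 0.013 zoom [555. 212.]
0.18 -0.04 0.033 zoom [558. 182.]
```

>>> carry_out(
  plan=[
    {"fingers":0,"dx":-0.95,"dy":-0.52,"dz":0,"rx":0,"ry":0,"rz":0},
    {"fingers":0,"dx":-0.95,"dy":-0.52,"dz":0,"rx":0,"ry":0,"rz":0},
    {"fingers":0,"dx":-0.95,"dy":-0.52,"dz":0,"rx":0,"ry":0,"rz":0},
    {"fingers":0,"dx":0,"dy":0,"dz":0,"rx":0,"ry":0,"rz":-1},
    {"fingers":0,"dx":0,"dy":0,"dz":0,"rx":0,"ry":0,"rz":-1},
    {"fingers":0,"dx":0,"dy":0,"dz":0,"rx":0,"ry":0,"rz":-1},
    {"fingers":0,"dx":0,"dy":0,"dz":0,"rx":0,"ry":0,"rz":-1},
    {"fingers":0,"dx":0,"dy":0,"dz":0,"rx":0,"ry":0,"rz":-1},
    {"fingers":0,"dx":0,"dy":0,"dz":0,"rx":0,"ry":0,"rz":-1},
    {"fingers":0,"dx":0,"dy":0,"dz":0,"rx":0,"ry":0,"rz":-0.3},
    {"fingers":0,"dx":0,"dy":0,"dz":0,"rx":0,"ry":0,"rz":0},
  ],
)

```text
time_s: 8.12
tool_pos: [0.5002, -0.095, 0.2574]
tool_rot: [-180.0, 0.0, 162.9]
force: [0.8, -0.9, 0.7]
grip_width: 0.0433
```

Run:
```python
from cell import sensors, imaging
import cv2,numpy as np
from scipy.spatial.transform import Rotation as Ro
from h import *
o=sensors.get_obs();print({k:np.round(o[k],3).tolist() for k in("time_s","qpos","tool_pos","tool_rot","force","grip_width")})
c=imaging.read_camera("wrist");im=c["color"][:,:,::-1].copy();cv2.imwrite("pics/wrist2.png",im)
T=np.eye(4);T[:3,:3]=Ro.from_euler('xyz',o["tool_rot"],degrees=True).as_matrix();T[:3,3]=o["tool_pos"]
np.savez('w2.npz',K=c['mtx'],E=np.linalg.inv(T@c["tool_from_camera"]));
C['w']=(c['mtx'],np.linalg.inv(T@c["tool_from_camera"]))
x=np.load('case.npy')
for p in((.18,0),(.18,.04),(.18,-.04)): 
  u=proj('w',case(*x[:3],cov(.02,*p,.033)));print(u.round(0))
s=imaging.read_camera("side")["color"][:,:,::-1];cv2.imwrite("pics/side2z.png",cv2.resize(s[115:235,240:400],None,fx=5,fy=5,interpolation=cv2.INTER_CUBIC))
```

```text
{'time_s': 8.125, 'qpos': [47.572, 2.11, -40.431, 98.576, 1.398, 79.794, 79.833], 'tool_pos': [0.5, -0.095, 0.257], 'tool_rot': [-179.997, 0.027, 162.921], 'force': [0.783, -0.871, 0.694], 'grip_width': 0.043}
[282. 221.]
[328. 218.]
[236. 225.]
```

View pics/wrist2.png

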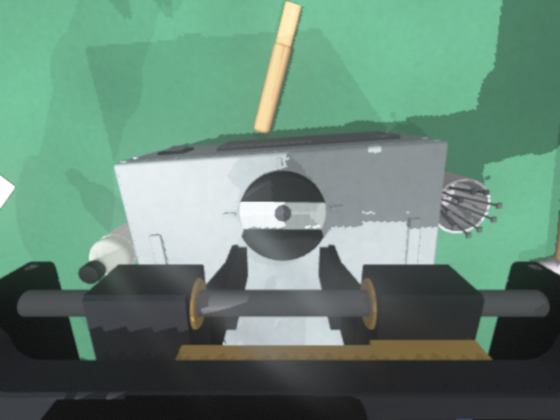

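View pics/side2z.png

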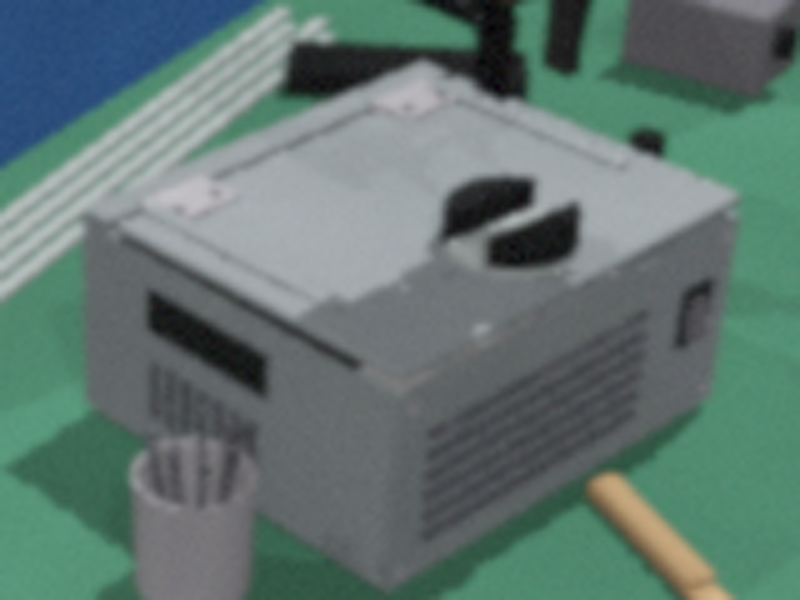

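Run:
```python
from h import *
d=np.load('w2.npz');C['w']=(d['K'],d['E'])
print('pin',ray('w',(283,213),.159))
g=cv2.imread('pics/wrist2.png').min(axis=2)
m=np.zeros_like(g);m[165:268,235:332]=(g[165:268,235:332]<75)*255
n,l,s,c=cv2.connectedComponentsWithStats(m)
for i in range(1,n):
    if s[i,4]>150: print(s[i],c[i])
col=g[160:270,300];print(col.tolist())
col=g[160:270,262];print(col.tolist())
for v in(203,229): print(v,ray('w',(300,v),.179))
```

```text
pin [ 0.50174488 -0.09495554  0.159     ]
[ 250  171   74   31 1372] [290.55029155 186.9744898 ]
[273 230  50  25 728] [300.31593407 238.33379121]
[235 247  11  21 211] [239.83412322 257.87677725]
[320 246  12  22 230] [325.95652174 257.48695652]
[137, 138, 136, 135, 127, 123, 122, 122, 121, 120, 122, 123, 122, 114, 89, 61, 50, 50, 52, 56, 55, 59, 56, 57, 56, 57, 57, 57, 56, 57, 55, 57, 58, 58, 56, 57, 57, 56, 57, 58, 60, 80, 128, 161, 173, 174, 174, 174, 174, 175, 174, 176, 182, 183, 172, 166, 165, 164, 165, 164, 165, 165, 165, 166, 165, 164, 164, 164, 152, 108, 68, 57, 57, 57, 56, 56, 60, 62, 66, 68, 70, 71, 70, 70, 72, 72, 72, 72, 72, 71, 74, 74, 74, 75, 75, 78, 107, 161, 193, 203, 202, 203, 202, 202, 203, 203, 202, 201, 202, 200]
[203, 203, 201, 201, 201, 199, 199, 199, 200, 201, 202, 203, 202, 192, 162, 117, 77, 63, 64, 64, 68, 69, 71, 77, 82, 84, 83, 79, 79, 78, 79, 79, 79, 78, 80, 79, 80, 79, 80, 79, 82, 142, 230, 247, 249, 248, 248, 248, 248, 248, 248, 249, 250, 250, 247, 245, 245, 244, 244, 244, 244, 244, 243, 243, 243, 242, 240, 231, 186, 124, 98, 94, 97, 97, 99, 100, 101, 104, 107, 107, 109, 109, 109, 109, 109, 108, 108, 107, 105, 105, 103, 101, 98, 99, 98, 116, 157, 184, 195, 197, 197, 199, 202, 204, 208, 210, 211, 210, 210, 210]
203 [ 0.49116736 -0.07657363  0.179     ]
229 [ 0.51390669 -0.08313134  0.179     ]
```

>>> carry_out(
  plan=[
    {"fingers":0,"dx":-0.05,"dy":0,"dz":1,"rx":0,"ry":0,"rz":0},
    {"fingers":0,"dx":0,"dy":0,"dz":1,"rx":0,"ry":0,"rz":0},
    {"fingers":0,"dx":0,"dy":0,"dz":0.5,"rx":0,"ry":0,"rz":0},
    {"fingers":0,"dx":0,"dy":0,"dz":0.3,"rx":0,"ry":0,"rz":0},
    {"fingers":0,"dx":0,"dy":0,"dz":0.3,"rx":0,"ry":0,"rz":0},
    {"fingers":0,"dx":0,"dy":0,"dz":0.05,"rx":0,"ry":0,"rz":0},
  ],
)

```text
time_s: 8.98
tool_pos: [0.5016, -0.0954, 0.1625]
tool_rot: [-180.0, -0.0, 163.1]
force: [0.1, 0.7, 0.4]
grip_width: 0.0434
```

>>> carry_out(
  plan=[
    {"fingers":0,"dx":0,"dy":0,"dz":0,"rx":0,"ry":0,"rz":0.7},
    {"fingers":0,"dx":0,"dy":0,"dz":0,"rx":0,"ry":0,"rz":0.7},
    {"fingers":0,"dx":0,"dy":0,"dz":0,"rx":0,"ry":0,"rz":0.7},
    {"fingers":0,"dx":0,"dy":0,"dz":0,"rx":0,"ry":0,"rz":0.7},
    {"fingers":0,"dx":0,"dy":0,"dz":0,"rx":0,"ry":0,"rz":0.7},
    {"fingers":0,"dx":0,"dy":0,"dz":0,"rx":0,"ry":0,"rz":0.7},
  ],
)

```text
time_s: 9.72
tool_pos: [0.5019, -0.0954, 0.1631]
tool_rot: [180.0, 0.0, 120.9]
force: [0.3, -1.0, 0.1]
grip_width: 0.0439
```

```bash
python3 -c "
from cell import sensors
o=sensors.get_obs()
for k in('tool_rot','force','wrist_torque','qpos','time_s'):print(k,o[k])"
```

```text
tool_rot [1.79974174e+02 4.19533835e-02 1.20881073e+02]
force [ 0.28231491 -0.97998563  0.05597732]
wrist_torque [ 0.05752046 -0.05532984  0.07388495]
qpos [ 43.9885272    6.06051058 -38.07886394 106.06423095   4.01451959
  69.15928042  35.51924524]
time_s 9.725
```

>>> carry_out(
  plan=[
    {"fingers":0,"dx":0,"dy":0,"dz":0,"rx":0,"ry":0,"rz":0.7},
    {"fingers":0,"dx":0,"dy":0,"dz":0,"rx":0,"ry":0,"rz":0.7},
    {"fingers":0,"dx":0,"dy":0,"dz":0,"rx":0,"ry":0,"rz":0.7},
    {"fingers":0,"dx":0,"dy":0,"dz":0,"rx":0,"ry":0,"rz":0.7},
    {"fingers":0,"dx":0,"dy":0,"dz":0,"rx":0,"ry":0,"rz":0.7},
    {"fingers":0,"dx":0,"dy":0,"dz":0,"rx":0,"ry":0,"rz":0.5},
  ],
)

```text
time_s: 10.48
tool_pos: [0.5018, -0.0957, 0.1617]
tool_rot: [180.0, 0.0, 81.0]
force: [2.5, -1.5, -9.8]
grip_width: 0.0435
```

```bash
cat > st.py <<'E'
from cell import sensors
o=sensors.get_obs()
for k in('tool_pos','tool_rot','force','wrist_torque','qpos','time_s'):print(k,o[k])
E
python3 st.py
```

```text
tool_pos [ 0.50180031 -0.09574335  0.1617113 ]
tool_rot [1.79952570e+02 4.83157307e-02 8.10336223e+01]
force [ 2.45041748 -1.45124535 -9.75929077]
wrist_torque [-0.43451535 -0.97251022  0.69666068]
qpos [ 41.73931186   5.88908927 -35.66407061 106.23939477   3.72884677
  68.96585836  -4.08492548]
time_s 10.475
```

>>> carry_out(
  plan=[
    {"fingers":0,"dx":0,"dy":0,"dz":0.04,"rx":0,"ry":0,"rz":0.4},
    {"fingers":0,"dx":0,"dy":0,"dz":0.02,"rx":0,"ry":0,"rz":0.4},
  ],
)

```text
time_s: 10.72
tool_pos: [0.5018, -0.0958, 0.1607]
tool_rot: [180.0, 0.0, 73.0]
force: [-0.1, -0.9, -2.5]
grip_width: 0.0434
```

```bash
python3 st.py
```

```text
tool_pos [ 0.50177542 -0.09581567  0.16067434]
tool_rot [1.79957049e+02 4.81743045e-02 7.30193472e+01]
force [-0.0591756  -0.86097003 -2.46021075]
wrist_torque [-0.30758899 -0.23576749  0.29071094]
qpos [ 41.29145882   5.90970566 -35.19770903 106.31702799   3.70759043
  68.85520028 -12.08026517]
time_s 10.725
```

>>> carry_out(
  plan=[
    {"fingers":0,"dx":0,"dy":0,"dz":0,"rx":0,"ry":0,"rz":0.3},
    {"fingers":0,"dx":0,"dy":0,"dz":0,"rx":0,"ry":0,"rz":0.3},
  ],
)

```text
time_s: 10.98
tool_pos: [0.5018, -0.0959, 0.1607]
tool_rot: [179.9, 0.0, 67.0]
force: [0.0, -1.1, -4.2]
grip_width: 0.0436
```

```bash
python3 st.py
```

```text
tool_pos [ 0.50175117 -0.09593124  0.16074184]
tool_rot [1.79948363e+02 4.82307933e-02 6.70393768e+01]
force [ 0.04724307 -1.13315896 -4.2037322 ]
wrist_torque [-0.38637109 -0.33687105  0.27370466]
qpos [ 40.97256193   5.87008634 -34.84479385 106.32470177   3.65751967
  68.85585927 -18.01049367]
time_s 10.975
```

Still turning (torque ≈ 0.27 Nm, no stop yet). Continue in small steps.

>>> carry_out(
  plan=[
    {"fingers":0,"dx":0,"dy":0,"dz":0,"rx":0,"ry":0,"rz":0.2},
    {"fingers":0,"dx":0,"dy":0,"dz":0,"rx":0,"ry":0,"rz":0.2},
  ],
)

```text
time_s: 11.22
tool_pos: [0.5017, -0.0959, 0.1608]
tool_rot: [179.9, 0.1, 63.3]
force: [0.6, -3.1, -3.8]
grip_width: 0.0436
```

```bash
python3 st.py
```

```text
tool_pos [ 0.5017404  -0.0958922   0.16075041]
tool_rot [1.79927379e+02 1.02898140e-01 6.32647918e+01]
force [ 0.58891458 -3.06312223 -3.7686666 ]
wrist_torque [-0.86400512 -0.38817262  2.45556624]
qpos [ 40.74343742   5.8479746  -34.64991412 106.33290197   3.69160472
  68.8589369  -21.83306757]
time_s 11.225
```

>>> carry_out(
  plan=[
    {"fingers":0,"dx":0,"dy":0,"dz":0,"rx":0,"ry":0,"rz":-0.6},
    {"fingers":0,"dx":0,"dy":0,"dz":0,"rx":0,"ry":0,"rz":-0.6},
    {"fingers":0,"dx":0,"dy":0,"dz":0,"rx":0,"ry":0,"rz":0},
  ],
)

```text
time_s: 11.6
tool_pos: [0.5019, -0.0952, 0.1614]
tool_rot: [180.0, -0.0, 74.9]
force: [-0.7, -0.3, -0.2]
grip_width: 0.0433
```

```bash
python3 st.py
```

```text
tool_pos [ 0.50190909 -0.09518388  0.16135325]
tool_rot [ 1.79964261e+02 -3.85100074e-02  7.49307534e+01]
force [-0.71569869 -0.30958704 -0.22840296]
wrist_torque [-0.05313071 -0.11126924 -0.02378752]
qpos [ 41.41344137   5.88618664 -35.32825994 106.26491102   3.60890433
  68.92406619 -10.13814649]
time_s 11.6
```

>>> carry_out(
  plan=[
    {"fingers":0,"dx":0,"dy":0,"dz":-0.5,"rx":0,"ry":0,"rz":0},
    {"fingers":0,"dx":0,"dy":0,"dz":-1,"rx":0,"ry":0,"rz":0},
    {"fingers":0,"dx":0,"dy":0,"dz":-1,"rx":0,"ry":0,"rz":0},
    {"fingers":0,"dx":0,"dy":0,"dz":-1,"rx":0,"ry":0,"rz":0},
    {"fingers":0,"dx":-0.95,"dy":0.25,"dz":-0.5,"rx":0,"ry":0,"rz":0},
    {"fingers":0,"dx":-0.95,"dy":0.25,"dz":0,"rx":0,"ry":0,"rz":0},
    {"fingers":0,"dx":-0.95,"dy":0.25,"dz":0,"rx":0,"ry":0,"rz":0},
    {"fingers":0,"dx":-0.95,"dy":0.25,"dz":0,"rx":0,"ry":0,"rz":0},
    {"fingers":0,"dx":-0.95,"dy":0.25,"dz":0,"rx":0,"ry":0,"rz":0},
    {"fingers":0,"dx":-0.95,"dy":0.25,"dz":0,"rx":0,"ry":0,"rz":0},
    {"fingers":0,"dx":-0.95,"dy":0.25,"dz":0,"rx":0,"ry":0,"rz":0},
    {"fingers":0,"dx":-0.95,"dy":0.25,"dz":0,"rx":0,"ry":0,"rz":0},
  ],
)

```text
time_s: 13.1
tool_pos: [0.5011, -0.3322, 0.2822]
tool_rot: [179.9, 0.0, 75.0]
force: [0.6, 1.3, 0.3]
grip_width: 0.0433
```

```bash
python3 st.py
python3 - <<'E'
from cell import sensors, imaging
import cv2,numpy as np
from h import *
for n in("side","top"):
    c=imaging.read_camera(n);cv2.imwrite(f"pics/{n}3.png",c["color"][:,:,::-1])
cv2.imwrite("pics/top3z.png",cv2.resize(cv2.imread("pics/top3.png")[130:290,280:480],None,fx=3.75,fy=3.75,interpolation=cv2.INTER_CUBIC))
cv2.imwrite("pics/side3z.png",cv2.resize(cv2.imread("pics/side3.png")[115:235,240:400],None,fx=5,fy=5,interpolation=cv2.INTER_CUBIC))
x=np.load('case.npy')
for a in(0,.02):print([((proj('side',case(*x[:3],cov(a,.235,y)))+.5-[240,115])*5-.5).round(1).tolist() if 0 else ((proj('side',case(*x[:3],cov(a,.235,y)))+.5-np.array([240,115]))*5-.5).round(1) for y in(.15,-.15)])
E
```

```text
tool_pos [ 0.50113043 -0.33216362  0.28223385]
tool_rot [1.79915120e+02 7.82010774e-03 7.49776667e+01]
force [0.63852433 1.25680538 0.28683886]
wrist_torque [ 0.01283923 -0.05879648  0.04054729]
qpos [ 52.38356111  12.75148506 -25.44146369  84.50011356   5.46134986
  83.89274299  11.89571335]
time_s 13.1
[array([405.3, 381.7]), array([742.1, 198. ])]
[array([405.6, 374.1]), array([743., 191.])]
```

View pics/top3z.png

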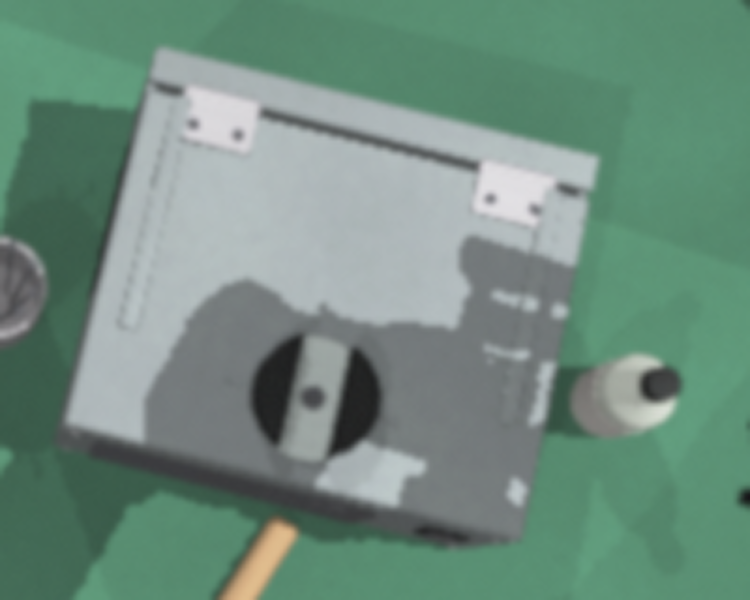

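View pics/side3z.png

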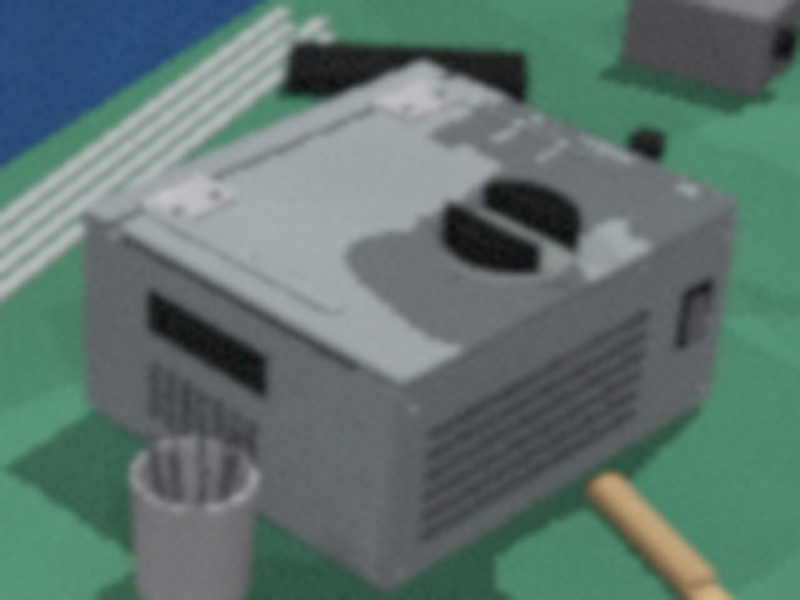

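```bash
python3 -c "
from cell import ticket
print(ticket.sign_off())"
```

```text
the job is handed in; nothing more can be done
None
```

The cover is shut and locked, and I handed the job in at about 13 s on the robot's clock.

- **Cover:** I pushed it down with the closed fingertips on the clear area to the left of the fastener. It met the gasket at about 9 N.
- **Fastener:** I set the fingers in the slot and turned it clockwise until it hit its stop. The torque rose from about 0.3 to 2.5 Nm there. I then backed the fingers off without load and lifted clear.

**Last checks:**
- In the side view, the cover's front corner is at zoomed pixel (405, 383). I predicted (405, 382) for flush and (406, 374) for resting on the gasket.
- In the top view, the slot runs front to rear, within about 1–2° of the case's sides. I read that angle by eye from the picture.
- The bottle, nail cup and fid look unmoved in the last views. I didn't check the hammer, which was outside those close-ups, but the arm never went near it.
- None of the checks failed or disagreed. Two early move calls were refused because some fields were missing, so nothing moved.

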